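# Spin-check the dish turntable and brake it on its mark

## Task

Check that the empty Petri-dish turntable runs freely, leaving it ready to load: flick its platter anticlockwise (seen from above) with a fingertip and take the finger away, so that it runs on its own for at least three seconds at no slower than one turn in three seconds. Then, before it runs down, brake it with a fingertip on the flat of the platter, so that it stops in one go with its black line facing the graduated scale plate, between the plate's two outermost graduations, and keep the fingertip there until it stands still; do not let it come to rest anywhere else and then push it round. Lift nothing, leave the turntable standing where it is and do not disturb the things around it.

Things in the scene. Friction and masses are not known exactly. Their poses are not given: they have to be found in the camera images.
- turntable: dish turntable, 2.6 kg, loose on the bench: grey cast base 160 mm across on rubber feet carrying a free-running aluminium platter, rubber-faced, 200 mm across and 10 mm thick. Origin: centre of its underside, under the platter's axis; the platter's flat top is 60 mm above. Its -x axis points to the middle of the scale plate.
- hub (a point): point on the platter's axis at the height of its flat top. Three black rubber-sleeved dish pegs, 10 mm in diameter and 14 mm tall, stand on the platter at 53 mm radius and turn with it, at 60, 180 and 300 degrees from the black line. Outside them the platter is bare and flat from 58 mm radius to its rim at 100 mm.
- platter (a joint): platter angle, anticlockwise from above positive, counted on over whole turns; at 0 and every whole turn the black line faces the middle of the scale plate. Starts at rest at -3.6 to -1.0 rad. About 0.45 kg, 0.002 kg m2, light bearing: from 4 rad/s it slows to 1 in about 9 s and stands after about 17 s; a fingertip pressed on it with a few newtons stops it almost at once.
- mark (a point): outer end of the black line on the platter's flat top, 95 mm from the axis; the line is 8 mm wide, runs radially from 62 to 98 mm radius and turns with the platter
- index (a point): where the mark should stop: 95 mm from the axis, level with the platter's top, facing the middle of the scale plate; it does not turn. The scale plate is a fixed curved dark steel plate just outside the rim (radius 104 to 122 mm), its top 2 mm below the platter's, with white graduations every 5 degrees, the outermost 15 degrees either side of the long middle one.
- dish: bystander: closed clear Petri dish, 93 mm across, 16 mm high; origin at the centre of its underside
- beaker: bystander: glass beaker, 70 mm across, 90 mm high; origin at the centre of its underside
- bottle: bystander: amber dropper bottle, 42 mm across, 98 mm high with its rubber bulb; origin at the centre of its underside
- spreader: bystander: steel L-shaped plate spreader lying flat, 145 mm by 35 mm, bar 6 mm thick, along its own x axis; origin near its middle, on the bench
Mind the look-alikes: they are no part of the job. Several things have the shape of the turntable; the one meant has the colours described above.

How it is judged:
On the way, in this order (a step that is already met when the one before it is completed fails the run):
1. the platter runs on its own, anticlockwise, untouched by the robot, at 2 rad/s or faster (about one turn in three seconds) for about three seconds (velocity of joint platter above 2 rad/s and contact force between each of the arm, the fingers and platter below 0.02 N), for 2.8 s.
2. the platter stands still under a fingertip with its black line facing the scale plate (horizontal distance between mark and index below 0.025 m and velocity of joint platter between -0.05 and 0.05 rad/s and contact force between the fingers and platter above 0.2 N), for 0.15 s.
At the end, for the whole second after the job is handed in: The platter is at rest with the outer end of its black line within 25 mm (15 degrees) of the middle of the scale plate, the turntable stands within 20 mm of where it was, and the dish, beaker, bottle and spreader are within 30 mm of where they were (horizontal distance between mark and index below 0.025 m and velocity of joint platter between -0.03 and 0.03 rad/s and distance of turntable from where it was at the start of the episode below 0.02 m and angle between turntable's own z axis and vertical below 0.05 rad and distance of each of dish, beaker, bottle, spreader from where it was at the start of the episode below 0.03 m); the robot touches nothing.
It fails at once if after its run (platter joint past 3.0 rad) the platter comes to rest with its black line not facing the scale plate (value of joint platter above 3 rad and velocity of joint platter between -0.05 and 0.05 rad/s and horizontal distance between mark and index above 0.025 m).
It fails at once if the turntable is shoved more than 20 mm, lifted or tipped (distance of turntable from where it was at the start of the episode above 0.02 m or angle between turntable's own z axis and vertical above 0.05 rad or height (world z) of turntable above 0.006 m).
It fails at once if the dish, beaker, bottle or spreader is moved more than 30 mm or lifted (distance of any of dish, beaker, bottle, spreader from where it was at the start of the episode above 0.03 m or height (world z) of any of dish, beaker, bottle, spreader above 0.012 m).
It also fails if it takes over 64 s, if anything falls off the work surface, if the arm or the gripper's body presses on something with over 40 N, if the wrist force passes 120 N, or if a joint passes its speed limit or range.

## Robot

A 7-joint arm with a two-finger parallel gripper is mounted at the origin on the work surface. World frame = base frame: x ahead of the robot, y to its left, z up, the work surface at z = 0. Lengths are in m, angles in rad, forces in N, time in s.
With the tool pointing down it reaches from about 0.425 to 0.925 m from the base axis. Payload 6.8 kg.
Tool frame: the origin (TCP) lies at the very end of the fingers, on their centre line; the grasp point (between the pads) lies 19 mm behind it; z points along the fingers, x is the direction in which the jaws open and shut, and the axes are right-handed (so a half turn about z gives the same grasp; the last joint's range is limited). The gripper opens to 85 mm and grips with 20 to 120 N. Pads are 22 mm wide; open, the fingers measure 114 mm over their backs; the gripper's body (76 mm by 85 mm) begins 54 mm behind the grasp point. The pads swing forward as they close: fully open they stand 13 mm farther back than shut.
Start: joints at [-1.395, 0.477, 0.022, 1.555, -0.011, 1.109, -0.083], TCP at [0.189, 0.648, 0.231] pointing down, gripper open.
Joint ranges: [-2.96, 2.96], [-0.34, 2.1], [-1.41, 1.46], [0.24, 2.44], [-1.37, 4.51], [0.17, 1.92], [-2.96, 2.96]. Speed limits (rad/s): [2.39, 2.39, 3.14, 3.14, 3.14, 3.14, 3.14].

## Interface

Orientations are given as a unit quaternion [w, x, y, z].
In Python, from station import bot gives the robot as it stands.
- The arm moves only by the shell command python3 -m creep 'ROWS' [FORCE]. ROWS is JSON, a list that holds one entry, the list of rows, each a list of 7 numbers: the shift along the tool's x, y, z in cm, then the turn, a rotation vector about the tool's x, y, z in rad, then the opening, from 0 (shut) to 1 (fully open). In form: [[[dx, dy, dz, wx, wy, wz, claw], ...]]. A call has 1 to 10 rows; each row is the pose to reach, as a shift and turn from the pose commanded when the call began, along the tool's axes at that moment; what a row does not reach only later rows make up. A row lasts 1/8 s, in which the tool goes at most 62.5 mm and 10.7 degrees, less where a joint would pass 70% of its speed; a pose out of reach is approached as far as the arm can. A call with a gripper value outside its range is refused whole. The fingers move at their own pace and stop on an object; FORCE is the grip in N (left out, the last holds). Time passes only in rows, so rows that repeat a pose let the fingers close. It gives the time, the measured TCP pose, the force and the opening at its end, in the units of the state.
- bot.get_obs(): the state, without advancing time (a new reading comes with each control period).
- bot.read_camera(name): name is "side" or "top"; returns (picture, depth): 384x512x3 uint8, blue, green, red; 384x512 float32, m along the optical axis (not along the pixel's ray), 0 where there is no reading.
- bot.calibration(name): a dict with "mtx" (3x3 intrinsics, pixels), "rvec" (rotation vector, rad) and "tvec" (3), from world to camera coordinates, as OpenCV has them. Camera axes: x right, y down, z forward; pixel columns grow to the right and rows downward; lengths in m; the calibration is good to about 2 mm. A picture is of the moment at which its call begins. calibration takes no time and is no camera call.
- bot.hand_in(): hands the job in, once; it reports no verdict.
Trained networks look in the newest picture that a camera, given by its name, has taken for a name from the list of things; names that differ only in an ending like _2 or _b are one class to them, and where a whole thing is asked for, a point or a joint stands for the part that bears it (a point fixed in the world has none). Each returns a list of dicts, best first, with "p" (0 to 1); they miss things now and then, are a little off and sometimes report something else, mostly with a low value. They report only what shows in the picture. A call takes as long as a camera call. They do not tell look-alikes from the thing itself.
- bot.find_in(camera, label): "xy" ([column, row] in pixels, amid what is visible of it).
- bot.silhouettes(camera, label): "mask" (384x512 bool, what is visible of it) and "xy" ([column, row] in pixels, amid what is visible of it).
The state is a dict: "t": time; "q": joint angles; "joint_vel": joint speeds; "joint_torque": joint torques, N m; "eef_pos": TCP position; "tool_rot": TCP orientation; "contact_force": force on the tool from outside, world axes, zero at the start; "torque": the same for the moment, N m; "gripper_width": opening from 0.0 (shut) to 1.0 (fully open).
Only numpy, scipy, OpenCV 4.12 (cv2) and the standard library are available. Lean on these libraries where they do the work, as an engineer would, in place of code of your own. Each camera call takes 0.05 s, during which the arm holds its last target.

## Working session

There is one attempt and no reset: what is moved stays moved. The work goes in short steps, Python scripts to look and compute and a shell command to move; the robot and the scene stay as the last step left them, time stands still between calls to the robot, and variables do not carry over. Pictures are saved under pics/ and viewed, and the job is handed in when it is done.

```bash
ls; mkdir -p pics; python3 - <<'E'
from station import bot
import cv2,numpy as np
o=bot.get_obs(); print({k:np.round(v,3) for k,v in o.items()})
for c in("top","side"):
    im,d=bot.read_camera(c); cv2.imwrite(f"pics/{c}0.png",im); cal=bot.calibration(c); print(c,cal)
    for l in("turntable",):
        for r in bot.find_in(c,l): print(l,r)
E
```

```text
pics
{'t': np.float64(0.0), 'q': array([-1.395,  0.478,  0.022,  1.556, -0.012,  1.109, -0.083]), 'joint_vel': array([-0.001,  0.001, -0.   ,  0.   , -0.001,  0.002,  0.   ]), 'joint_torque': array([-0.0000e+00, -5.9645e+01,  1.6080e+00, -2.8120e+01,  1.3000e-02,
        9.0000e-03, -0.0000e+00]), 'eef_pos': array([0.189, 0.647, 0.23 ]), 'tool_rot': array([ 0.001,  0.8  ,  0.6  , -0.001]), 'contact_force': array([ 0.019, -0.721, -1.131]), 'torque': array([0.021, 0.003, 0.061]), 'gripper_width': np.float64(1.001)}
top {'mtx': array([[377.57489285,   0.        , 260.29612966],
       [  0.        , 377.57489285, 190.49060355],
       [  0.        ,   0.        ,   1.        ]]), 'rvec': array([ 2.19366078, -2.17768976,  0.05735952]), 'tvec': array([0.0281852 , 0.57626556, 1.02358764])}
turntable {'xy': [255.4, 187.6], 'p': 0.85}
turntable {'xy': [163.1, 284.2], 'p': 0.85}
side {'mtx': array([[394.71799359,   0.        , 251.97805396],
       [  0.        , 394.71799359, 190.13624896],
       [  0.        ,   0.        ,   1.        ]]), 'rvec': array([ 0.14415467, -2.80537178,  1.31646474]), 'tvec': array([0.5574849 , 0.05756384, 0.92334051])}
turntable {'xy': [372.4, 306.4], 'p': 0.72}
turntable {'xy': [244.6, 195.3], 'p': 0.6}
```

View pics/top0.png

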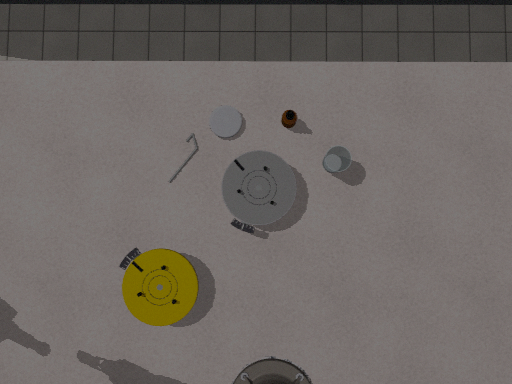

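View pics/side0.png

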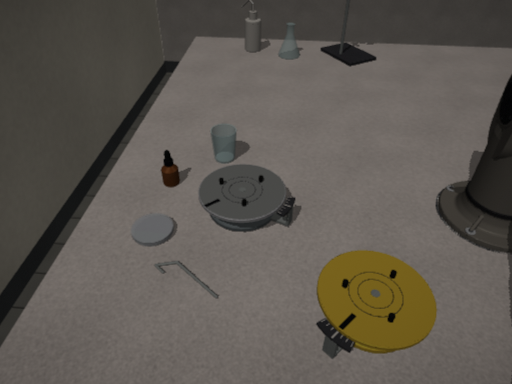

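The candidates in the top view are the grey turntable at (259,188) and the yellow look-alike at (160,287). By the description it's the grey one. Its line is near (239,164) and its scale plate near (243,226). Next I'll take a close crop and measure.

```bash
cat > h.py <<'E'
from station import bot
import cv2,numpy as np
def cal(c):
    k=bot.calibration(c); R=cv2.Rodrigues(k["rvec"])[0]; return k["mtx"],R,np.array(k["tvec"]).ravel()
def p2w(c,uv,z):
    K,R,t=cal(c); uv=np.atleast_2d(uv).astype(float)
    r=np.linalg.inv(K)@np.c_[uv,np.ones(len(uv))].T
    r=R.T@r; o=-R.T@t
    s=(z-o[2])/r[2]; return (o[:,None]+s*r).T
def w2p(c,P):
    k=bot.calibration(c); return cv2.projectPoints(np.atleast_2d(P).astype(float),k["rvec"],k["tvec"],k["mtx"],None)[0].reshape(-1,2)
def rect(c,im,cx,cy,z=0.06,half=.15,n=600):
    # orthorectified: col = -y, row=-x
    a=np.linspace(half,-half,n); X,Y=np.meshgrid(cx+a,cy+a,indexing='ij')
    uv=w2p(c,np.c_[X.ravel(),Y.ravel(),np.full(X.size,z)]).reshape(n,n,2).astype(np.float32)
    return cv2.remap(im,uv[...,0],uv[...,1],cv2.INTER_LINEAR)
E
python3 - <<'E'
from h import *
print('cam',[ -cal(c)[1].T@cal(c)[2] for c in('top','side')])
for c in("top","side"):
    im,d=bot.read_camera(c)
    for r in bot.silhouettes(c,"turntable"):
        print(c,r['xy'],r['p'],r['mask'].sum(),im[r['mask']].mean(0),p2w(c,r['xy'],.06))
    if c=='top':
        cv2.imwrite('pics/crop.png',cv2.resize(im[100:260,180:340],None,fx=3.7,fy=3.7,interpolation=cv2.INTER_CUBIC))
    for l in("dish","beaker","bottle","spreader"):
        for r in bot.find_in(c,l): print(c,l,r,p2w(c,r['xy'],.0 if l!='beaker' else .045).round(3))
E
```

```text
cam [array([0.51195309, 0.0226453 , 1.05735485]), array([0.48928196, 0.7262443 , 0.63232356])]
top [160.7, 285.4] 0.96 4838 [  4.69532865 102.13579992 116.72075238] [[0.32322861 0.29028895 0.06      ]]
top [253.7, 188.0] 0.59 4528 [87.21289753 87.04836572 88.10689046] [[0.57993291 0.04951786 0.06      ]]
top dish {'xy': [227.1, 118.9], 'p': 0.58} [[0.78  0.128 0.   ]]
top beaker {'xy': [337.8, 157.0], 'p': 0.92} [[ 0.666 -0.176  0.045]]
top bottle {'xy': [287.8, 122.2], 'p': 0.59} [[ 0.772 -0.044  0.   ]]
top spreader {'xy': [192.8, 153.4], 'p': 0.66} [[0.681 0.224 0.   ]]
top spreader {'xy': [259.4, 187.6], 'p': 0.46} [[0.585 0.035 0.   ]]
side [243.2, 195.9] 0.95 4980 [65.3375502  66.95301205 66.81706827] [[0.5738575  0.06301479 0.06      ]]
side [375.6, 303.3] 0.74 10200 [ 28.81892157  86.62666667 104.7595098 ] [[0.31867482 0.31646159 0.06      ]]
side dish {'xy': [152.5, 232.3], 'p': 0.56} [[0.768 0.138 0.   ]]
side beaker {'xy': [220.8, 140.8], 'p': 0.78} [[ 0.664 -0.178  0.045]]
side bottle {'xy': [170.0, 174.6], 'p': 0.92} [[ 0.784 -0.072 -0.   ]]
side spreader {'xy': [178.7, 267.4], 'p': 0.79} [[0.686 0.228 0.   ]]
```

View pics/crop.png

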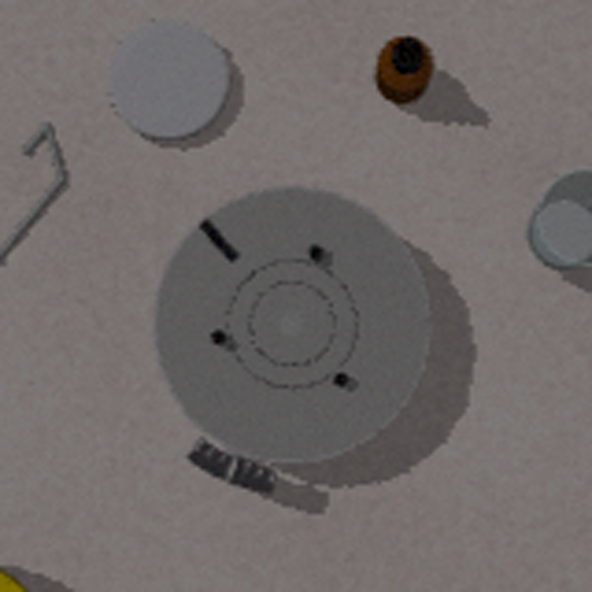

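This crop confirms the grey turntable. The hub is at about (259,187), the black line points up-left, and the plate's long middle graduation is at about (243,227). Now the exact geometry.

```bash
python3 - <<'E'
from h import *
im,d=bot.read_camera('top')
c=p2w('top',[258.9,187.3],.06)[0]; print(c)
r=rect('top',im,c[0],c[1])
g=cv2.cvtColor(r,cv2.COLOR_BGR2GRAY)
g2=cv2.GaussianBlur(g,(5,5),0)
cs=cv2.HoughCircles(g2,cv2.HOUGH_GRADIENT,1,100,param1=60,param2=20,minRadius=190,maxRadius=210); print(cs)
cv2.imwrite('pics/rect.png',r)
E
```

```text
[0.58188682 0.03576158 0.06      ]
None
```

View pics/rect.png

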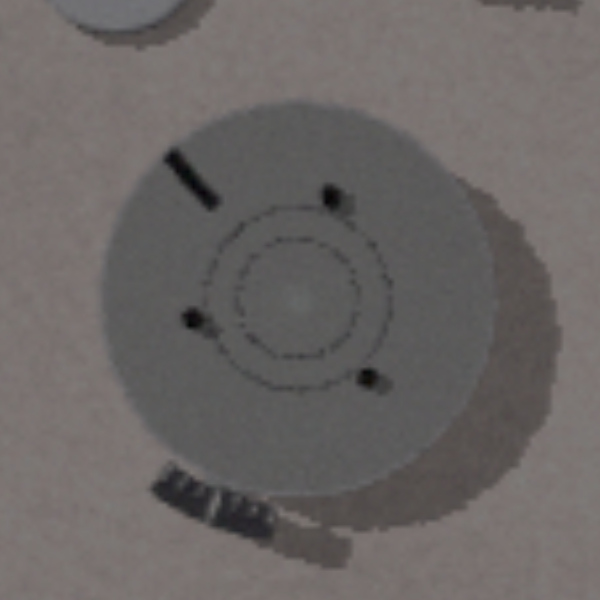

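```bash
python3 -m creep '[[[-27,28,0,0,0,-0.14,0],[-27,28,0,0,0,-0.14,0],[-27,28,0,0,0,-0.14,0],[-27,28,0,0,0,-0.14,0],[-27,28,0,0,0,-0.14,0],[-27,28,0,0,0,-0.14,0],[-27,28,0,0,0,-0.14,0],[-27,28,0,0,0,-0.14,0]]]' 20
```

```text
t: 1.85
eef_pos: [0.3826, 0.3101, 0.2316]
tool_rot: [-0.0, 0.757, 0.654, 0.0]
contact_force: [-0.2, 1.8, -0.1]
gripper_width: 0.002
```

```bash
python3 -m creep '[[[-32,25,8,0,0,-0.146,0],[-32,25,8,0,0,-0.146,0],[-32,25,8,0,0,-0.146,0],[-32,25,8,0,0,-0.146,0],[-32,25,8,0,0,-0.146,0],[-32,25,8,0,0,-0.146,0],[-32,25,8,0,0,-0.146,0],[-32,25,8,0,0,-0.146,0],[-32,25,8,0,0,-0.146,0]]]'
python3 - <<'E'
from h import *
o=bot.get_obs(); print(o['eef_pos'],o['tool_rot'],o['contact_force'])
im,d=bot.read_camera('top'); cv2.imwrite('pics/t1.png',im)
im,d=bot.read_camera('side'); cv2.imwrite('pics/s1.png',im)
cv2.imwrite('pics/s1r.png',rect('side',im,.583,.0365))
E
```

```text
t: 2.98
eef_pos: [0.5839, -0.0392, 0.1509]
tool_rot: [-0.001, 0.705, 0.709, 0.0]
contact_force: [-0.4, 0.1, -0.5]
gripper_width: 0.001
[ 0.58386083 -0.03917831  0.15088154] [-7.30737262e-04  7.05187590e-01  7.09020372e-01  2.01643157e-04] [-0.42886301  0.0603629  -0.51566956]
```

View pics/t1.png

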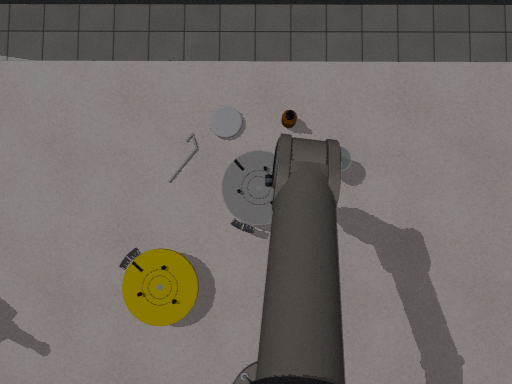

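View pics/s1.png

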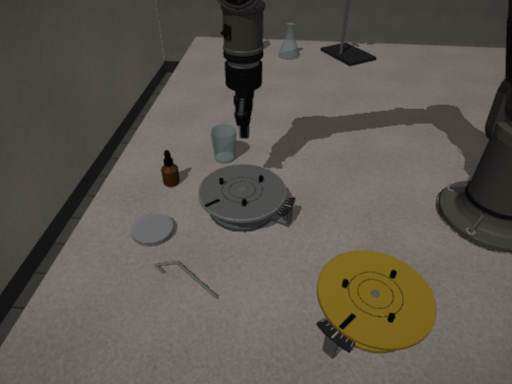

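View pics/s1r.png

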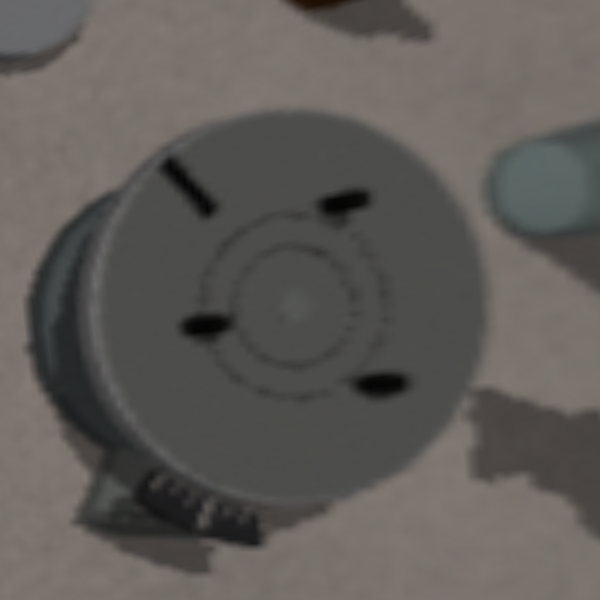

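Both views show the platter unobstructed by the arm except in the top view. The side camera sees the line, pegs and plate clearly, so I'll track the platter with it. Next I move to the flick start, just above the platter.

```bash
python3 -m creep '[[[1.6,-5.6,4,0,0,0,0],[1.6,-5.6,7.6,0,0,0,0],[1.6,-5.6,7.6,0,0,0,0],[1.6,-5.6,7.6,0,0,0,0]]]'
cat >> h.py <<'E'
C=np.array([.581,.038]); IDX=157.3
def polar(n=720,im=None):
    # side-camera angle profile, radius 66..94mm
    t=None
    if im is None: im,_=bot.read_camera('side')
    a=np.deg2rad(np.arange(n)*360/n); rr=np.linspace(.066,.094,15)
    c0=np.array([.5795,.040])
    X=c0[0]+np.outer(rr,np.cos(a)); Y=c0[1]+np.outer(rr,np.sin(a))
    uv=w2p('side',np.c_[X.ravel(),Y.ravel(),np.full(X.size,.06)]).reshape(len(rr),n,2).astype(np.float32)
    g=cv2.cvtColor(im,cv2.COLOR_BGR2GRAY)
    return np.arange(n)*360/n, cv2.remap(g,uv[...,0],uv[...,1],cv2.INTER_LINEAR).astype(float), im
def line(im=None):
    th,P,im=polar(im=im)
    pr=np.quantile(P,.8,axis=0)   # dark along whole radius
    pr=cv2.GaussianBlur(pr[None],(9,1),0)[0] if False else pr
    k=np.argmin(pr); w=np.clip(pr[k]+12-pr,0,None); d=(th-th[k]+180)%360-180; w[abs(d)>6]=0
    return (th[k]+(w*d).sum()/w.sum())%360, pr[k], np.median(pr)
E
python3 - <<'E'
from h import *
print(bot.get_obs()['eef_pos'],bot.get_obs()['contact_force'])
im,d=bot.read_camera('side'); cv2.imwrite('pics/s2.png',cv2.resize(im[80:260,150:350],None,fx=3,fy=3))
print(line(im), line(cv2.imread('pics/s1.png')), bot.get_obs()['eef_pos'],bot.get_obs()['contact_force'])
E
```

```text
t: 3.58
eef_pos: [0.5294, -0.0256, 0.0768]
tool_rot: [0.001, 0.706, 0.708, 0.001]
contact_force: [0.2, -0.3, -0.6]
gripper_width: 0.003
[ 0.52937568 -0.02556597  0.07675838] [ 0.21502805 -0.28404574 -0.61009101]
(np.float64(41.04602510460251), np.float64(12.0), np.float64(78.2)) (np.float64(41.036637931034484), np.float64(11.200000000000001), np.float64(77.0)) [ 0.52982538 -0.02582917  0.07705046] [0.99946972 0.95908391 0.28150452]
```

View pics/s2.png

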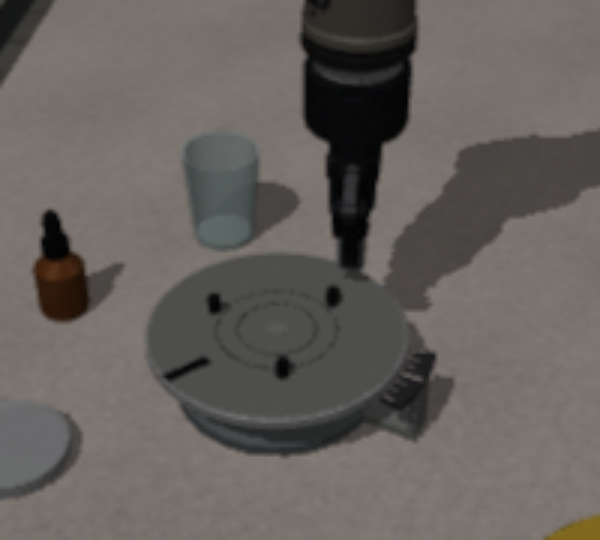

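The fingertip is above the near-right rim, and the line is tracked at 41.0° against an index of 157.3°. Now I'll descend until I feel contact.

```bash
python3 -m creep '[[[0,0,1.2,0,0,0,0],[0,0,1.5,0,0,0,0],[0,0,1.5,0,0,0,0]]]'
python3 -m creep '[[[0,0,0.1,0,0,0,0],[0,0,0.2,0,0,0,0],[0,0,0.2,0,0,0,0]]]'
```

```text
t: 4.0
eef_pos: [0.528, -0.0265, 0.0602]
tool_rot: [0.0, 0.706, 0.708, 0.0]
contact_force: [-0.4, -0.0, 0.9]
gripper_width: -0.0
t: 4.38
eef_pos: [0.5292, -0.0273, 0.06]
tool_rot: [0.001, 0.707, 0.708, 0.001]
contact_force: [-2.2, -2.8, 15.1]
gripper_width: 0.001
```

```bash
python3 -m creep '[[[-0.64,0.96,-0.05,0,0,0,0],[-1.66,3.66,-0.05,0,0,0,0],[-1.12,8.5,-0.05,0,0,0,0],[0.9,13.1,-3,0,0,0,0],[0.9,13.1,-5,0,0,0,0]]]'
python3 - <<'E'
from h import *
for i in range(5):
    t=bot.get_obs()['t']; im,d=bot.read_camera('side'); print(t,line(im))
print(bot.get_obs()['eef_pos'],bot.get_obs()['contact_force'])
cv2.imwrite('pics/s3.png',im)
E
```

```text
t: 5.0
eef_pos: [0.6623, -0.014, 0.1094]
tool_rot: [0.001, 0.705, 0.709, 0.002]
contact_force: [-0.2, 0.2, -0.5]
gripper_width: 0.0
5.0 (np.float64(168.47797356828193), np.float64(13.0), np.float64(78.0))
5.05 (np.float64(181.33756345177665), np.float64(12.800000000000004), np.float64(78.0))
5.1 (np.float64(193.79961832061068), np.float64(16.200000000000003), np.float64(78.0))
5.15 (np.float64(206.32229965156793), np.float64(16.200000000000003), np.float64(78.0))
5.2 (np.float64(218.73767605633802), np.float64(15.400000000000002), np.float64(78.0))
[ 0.65694632 -0.01770367  0.10728872] [-0.37995388  0.75391595 -0.94706506]
```

View pics/s3.png

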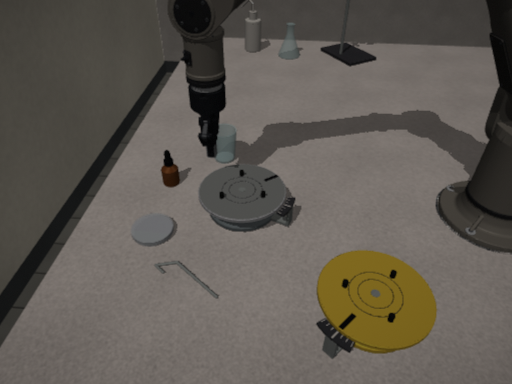

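The flick worked. The platter runs at about 250°/s (4.4 rad/s) with the finger clear at about (210,150) in the image. Now I move to a hover over the bare outer ring and let it coast.

```bash
python3 -m creep '[[[-1.2,-3.8,0,0,0,0,0],[-2.5,-7.6,0,0,0,0,0],[-2.5,-7.6,1.5,0,0,0,0],[-2.5,-7.6,3,0,0,0,0],[-2.5,-7.6,3,0,0,0,0],[-2.5,-7.6,3,0,0,0,0],[-2.5,-7.6,3,0,0,0,0],[-2.5,-7.6,3,0,0,0,0],[-2.5,-7.6,3,0,0,0,0],[-2.5,-7.6,3,0,0,0,0]]]'
cat > meas.py <<'E'
from h import *
T=[];A=[]
for i in range(4):
    T.append(bot.get_obs()['t']); im,d=bot.read_camera('side'); A.append(line(im)); 
a=np.unwrap(np.deg2rad([x[0] for x in A]))
w=np.polyfit(np.array(T)-T[-1],a,1)
print([ (round(t,3),round(x[0],1),round(x[1]),round(x[2])) for t,x in zip(T,A)],'w',w[0],'last to go deg',(IDX-A[-1][0])%360)
o=bot.get_obs();print(o['t'],o['eef_pos'],o['contact_force'])
E
python3 meas.py
```

```text
t: 6.5
eef_pos: [0.5828, -0.0421, 0.0784]
tool_rot: [0.0, 0.706, 0.708, 0.0]
contact_force: [0.4, -0.1, 0.4]
gripper_width: -0.001
[(6.5, np.float64(150.7), 11, 78), (6.55, np.float64(161.0), 13, 78), (6.6, np.float64(171.1), 13, 78), (6.65, np.float64(181.1), 13, 78)] w 3.5424917929260835 last to go deg 336.17104072398195
6.7 [ 0.58275814 -0.04211342  0.07831867] [ 0.59317303 -0.94592048 -0.08344487]
```

```bash
python3 -m creep '[[[0,0,0,0,0,0,0],[0,0,0,0,0,0,0],[0,0,0,0,0,0,0],[0,0,0,0,0,0,0],[0,0,0,0,0,0,0],[0,0,0,0,0,0,0],[0,0,0,0,0,0,0],[0,0,0,0,0,0,0],[0,0,0,0,0,0,0],[0,0,0,0,0,0,0]]]' && python3 meas.py
```

```text
t: 7.95
eef_pos: [0.5828, -0.0421, 0.0783]
tool_rot: [0.0, 0.706, 0.708, 0.0]
contact_force: [-0.5, -0.4, 0.6]
gripper_width: 0.002
[(7.95, np.float64(53.3), 11, 78), (8.0, np.float64(61.4), 9, 78), (8.05, np.float64(69.4), 8, 78), (8.1, np.float64(77.4), 7, 78)] w 2.8038264805467965 last to go deg 79.94457831325302
8.15 [ 0.5827576  -0.04208987  0.07829015] [-1.00711916 -0.23874509 -0.61540758]
```

```bash
python3 -m creep '[[[0,0,0,0,0,0,0],[0,0,0,0,0,0,0],[0,0,0,0,0,0,0],[0,0,0,0,0,0,0],[0,0,0,0,0,0,0],[0,0,0,0,0,0,0],[0,0,0,0,0,0,0],[0,0,0,0,0,0,0],[0,0,0,0,0,0,0],[0,0,0,0,0,0,0]]]' && python3 meas.py; python3 -m creep '[[[0,0,0,0,0,0,0],[0,0,0,0,0,0,0],[0,0,0,0,0,0,0],[0,0,0,0,0,0,0],[0,0,0,0,0,0,0],[0,0,0,0,0,0,0],[0,0,0,0,0,0,0],[0,0,0,0,0,0,0],[0,0,0,0,0,0,0],[0,0,0,0,0,0,0]]]' && python3 meas.py
```

```text
t: 9.4
eef_pos: [0.5827, -0.0421, 0.0783]
tool_rot: [-0.0, 0.706, 0.708, -0.0]
contact_force: [-0.4, 0.4, -0.6]
gripper_width: 0.001
[(9.4, np.float64(263.3), 7, 78), (9.45, np.float64(269.4), 8, 78), (9.5, np.float64(275.8), 7, 78), (9.55, np.float64(282.0), 8, 78)] w 2.1871630449377473 last to go deg 235.28165137614678
9.6 [ 0.58273658 -0.04212253  0.0782732 ] [-0.51675836 -0.69712521  0.3512293 ]
t: 10.85
eef_pos: [0.5827, -0.0421, 0.0783]
tool_rot: [-0.0, 0.706, 0.708, 0.0]
contact_force: [1.1, 0.4, 0.1]
gripper_width: -0.004
[(10.85, np.float64(66.3), 8, 78), (10.9, np.float64(71.3), 8, 78), (10.95, np.float64(76.3), 8, 78), (11.0, np.float64(81.1), 6, 78)] w 1.727230569950805 last to go deg 76.16995515695068
11.05 [ 0.58273705 -0.0421121   0.0782859 ] [-0.8902062   0.22566752  0.22011283]
```

```bash
python3 -m creep '[[[0,0,0.9,0,0,0,0],[0,0,1.2,0,0,0,0]]]'; python3 - <<'E'
from h import *
t=bot.get_obs()['t']; im,d=bot.read_camera('side'); a=line(im); print(t,a,IDX-a[0],bot.get_obs()['t'],bot.get_obs()['eef_pos'],bot.get_obs()['contact_force'])
E
```

```text
t: 11.3
eef_pos: [0.5822, -0.042, 0.0654]
tool_rot: [-0.0, 0.706, 0.708, -0.0]
contact_force: [0.7, 0.2, -0.3]
gripper_width: -0.002
11.3 (np.float64(109.7479674796748), np.float64(7.0), np.float64(78.0)) 47.55203252032521 11.35 [ 0.58208261 -0.04207657  0.06521857] [-0.86480064  0.04808825 -0.64489104]
```

```bash
python3 - <<'E'
from h import *
for i in range(2):
    t=bot.get_obs()['t']; im,d=bot.read_camera('side'); a=line(im); print(t,a,IDX-a[0],bot.get_obs()['t'],bot.get_obs()['eef_pos'][2])
E
```

```text
11.35 (np.float64(114.2518656716418), np.float64(7.0), np.float64(78.0)) 43.048134328358216 11.4 0.06554185354151035
11.4 (np.float64(118.93691588785046), np.float64(7.200000000000001), np.float64(78.0)) 38.36308411214955 11.45 0.0658745756099717
```

```bash
python3 -m creep '[[[0,0,0,0,0,0,0],[0,0,0,0,0,0,0],[0,0,0.75,0,0,0,0],[0,0,0.75,0,0,0,0],[0,0,0.75,0,0,0,0],[0,0,0.75,0,0,0,0],[0,0,0.75,0,0,0,0],[0,0,0.75,0,0,0,0]]]'; python3 meas.py
```

```text
t: 12.45
eef_pos: [0.5846, -0.0424, 0.0601]
tool_rot: [0.001, 0.706, 0.708, 0.001]
contact_force: [0.4, -0.7, 9.9]
gripper_width: -0.003
[(12.45, np.float64(156.0), 11, 78), (12.5, np.float64(156.0), 11, 78), (12.55, np.float64(156.0), 12, 78), (12.6, np.float64(156.0), 11, 78)] w 0.0015021766308262058 last to go deg 1.2976635514018824
12.65 [ 0.5846005  -0.04232393  0.06002879] [ 0.54924801 -0.21766841  9.74729099]
```

The platter stopped 1.3° short of the middle and is held with about 10 N. I'll hold a little longer, then lift straight up.

```bash
python3 -m creep '[[[0,0,0,0,0,0,0],[0,0,0,0,0,0,0],[0,0,-0.2,0,0,0,0],[0,0,-0.8,0,0,0,0],[0,0,-4,0,0,0,0],[0,0,-9,0,0,0,0],[0,0,-12,0,0,0,0],[0,0,-12,0,0,0,0],[0,0,-12,0,0,0,0]]]'; python3 meas.py; python3 - <<'E'
from h import *
im,d=bot.read_camera('side'); cv2.imwrite('pics/s4.png',im)
E
```

```text
t: 13.78
eef_pos: [0.582, -0.042, 0.178]
tool_rot: [-0.001, 0.706, 0.708, -0.0]
contact_force: [-0.8, 0.4, -0.5]
gripper_width: 0.001
[(13.775, np.float64(152.0), 10, 77), (13.825, np.float64(152.0), 11, 77), (13.875, np.float64(151.9), 11, 77), (13.925, np.float64(151.9), 11, 77)] w -0.02008702883447432 last to go deg 5.439240506329128
13.975 [ 0.58198572 -0.04208964  0.17758381] [ 0.32232937 -0.00265062 -1.09545159]
```

View pics/s4.png

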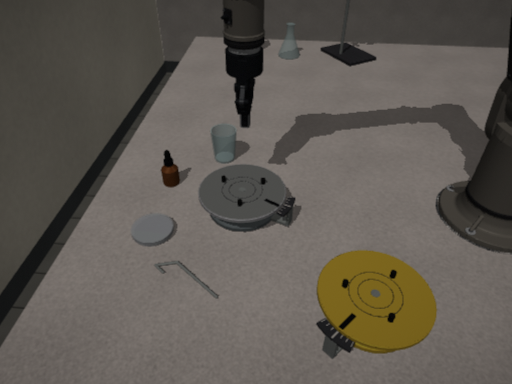

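On release the platter sprang back about 4°, so it is now 5.4° from the middle and still inside the ±15° window. Before handing in, I'll check that it is at rest and that nothing around it moved.

```bash
python3 meas.py; python3 -m creep '[[[0,0,0,0,0,0,0],[0,0,0,0,0,0,0],[0,0,0,0,0,0,0],[0,0,0,0,0,0,0]]]'>/dev/null;  python3 meas.py; python3 - <<'E'
from h import *
im,d=bot.read_camera('side'); a=cv2.imread('pics/side0.png')
df=cv2.absdiff(a,im).max(2); m=(df>25).astype(np.uint8)
n,l,s,c=cv2.connectedComponentsWithStats(m); print([(list(x[:4]),int(x[4])) for x in s[1:] if x[4]>8])
cv2.imwrite('pics/s5r.png',rect('side',im,.583,.0365))
E
```

```text
[(14.025, np.float64(151.7), 11, 77), (14.075, np.float64(151.7), 11, 77), (14.125, np.float64(151.6), 11, 77), (14.175, np.float64(151.6), 11, 77)] w -0.01040693010911449 last to go deg 5.698406374502014
14.225 [ 0.58260838 -0.04218503  0.17845483] [-1.01911157 -0.17314259 -0.50096957]
[(14.725, np.float64(151.6), 11, 77), (14.775, np.float64(151.5), 11, 77), (14.825, np.float64(151.5), 11, 77), (14.875, np.float64(151.5), 11, 77)] w -0.002551470589643969 last to go deg 5.761373390557964
14.925 [ 0.5827488  -0.04211472  0.17880685] [-0.02944663 -0.19382716 -0.17026234]
[([np.int32(223), np.int32(0), np.int32(42), np.int32(128)], 2825), ([np.int32(221), np.int32(2), np.int32(12), np.int32(28)], 195), ([np.int32(268), np.int32(17), np.int32(244), np.int32(158)], 5224), ([np.int32(497), np.int32(93), np.int32(15), np.int32(42)], 250), ([np.int32(258), np.int32(175), np.int32(5), np.int32(7)], 22), ([np.int32(219), np.int32(176), np.int32(8), np.int32(9)], 43), ([np.int32(261), np.int32(178), np.int32(6), np.int32(7)], 22), ([np.int32(204), np.int32(199), np.int32(16), np.int32(8)], 51), ([np.int32(238), np.int32(199), np.int32(10), np.int32(8)], 62), ([np.int32(264), np.int32(199), np.int32(16), np.int32(8)], 45), ([np.int32(508), np.int32(229), np.int32(4), np.int32(20)], 67), ([np.int32(507), np.int32(252), np.int32(5), np.int32(67)], 166)]
```

View pics/s5r.png

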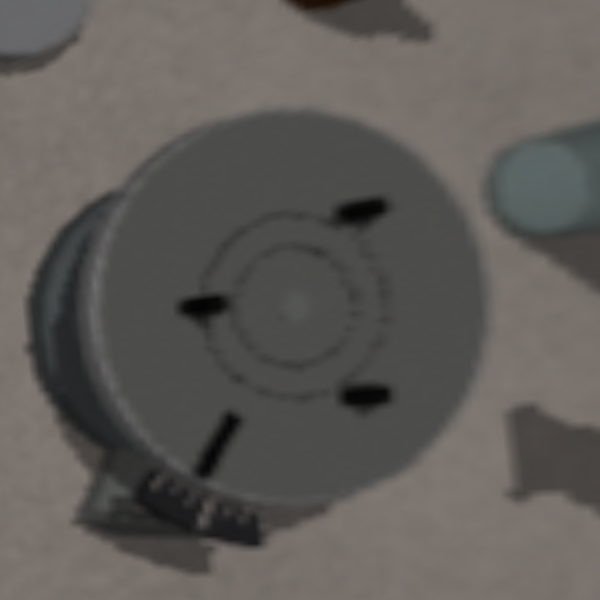

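The line is at (205,470) in this view, just left of the plate's long middle graduation at (207,512) and within its scale. The platter is at rest and the image differences show only arm, shadow and platter markings changed. I'm handing in.

```bash
python3 -c "
from station import bot
bot.hand_in(); print(bot.get_obs()['t'])"
```

```text
the job is handed in; nothing more can be done
the job is handed in; nothing more can be done
```

The turntable check is done and handed in at about 15 s; `hand_in` gave no verdict.

- **Flick:** I dragged the grey turntable's platter anticlockwise with the shut fingertips and lifted off. It ran untouched at about 4.4 rad/s and was still at 2.2 rad/s 4.5 s later, so the three-second run was met.
- **Brake:** I pressed on the bare outer ring at about 1.5 rad/s, with roughly 10 N. The camera showed it standing 1.3° from the middle graduation while I held it.
- **After lifting the finger:** the platter sprang back about 4° as the finger came off. It then settled at 5.8° from the middle (about 9–10 mm at the mark, limit 15° / 25 mm), with a last measured speed of about 0.003 rad/s.
- **Surroundings:** comparing the first and last side pictures, only the arm, its shadow, and the line and pegs on the platter had changed. The turntable, dish, beaker, bottle and spreader showed no shift, and the arm ended clear above everything. I did not measure their positions separately.

The two cameras put the turntable's centre about 5 mm apart. I used a value in between, and no check failed because of it.

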